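Seat the new gas filter and purge the line

TASK

One filter cartridge on the nitrogen purifier has just been changed and still stands proud of its socket: first press it down until it is fully home, level with the other two. Then flip the red safety catch all the way over and back off the purge lever, pull the blue knob of the lever round towards the front of the purifier until the valve is fully open, and finish while still holding it open, because it springs shut when let go. Do not force the lever against the closed catch, and leave the bottle, the spanner and the spent cartridge where they stand.

Things in the scene. Friction and masses are not known exactly. Their poses are not given: they have to be found in the camera images.
- manifold: Gas purifier, fixed on the bench; origin on the bench, x away from its front, y to its left, z up. Steel plate 190 x 400 mm, centre at y +30 mm. From left: gauge 75 mm high (y +199 mm), three upright filter cartridges (44 mm dia, at x +20, y +130, +70, +10 mm, tops 177 mm above the bench when home), brass purge valve with lever and catch.
- new_filter_top (a point): Centre of the flat top of the new filter cartridge (44 mm diameter, green filling, light grey caps), which stands 9 to 14 mm higher than the other two, with its orange foot band showing above its black socket collar. It may be in any of the three sockets.
- new_filter (a joint): How far the new cartridge is pressed in, m, downwards: 0 is 14 mm proud, 0.014 is fully home against its stop (home counts from 0.0125). It slides straight down against a steady seal friction of about 6 N at slow speed (8 N of friction less its own weight) and stays where it is left.
- catch (a joint): Angle of the safety catch, rad: 0 closed over the lever, 2.2 lying back fully open (open counts from 1.5). It is a light loose hinge: let go below about 0.5 rad it falls shut, beyond about 1.0 rad it falls on to 2.2 by itself and stays. Closed, it blocks the lever, which meets it at about 0.1 rad.
- catch_tab (a point): Centre of the catch's upright red thumb tab. Closed: 8 mm thick along the manifold's x, 26 mm wide along y, from 91 to 117 mm above the bench; the saddle below it is as wide, its front face 1.5 mm farther forward, its top 92 mm above the bench. The space in front of the tab is free. The axes are the manifold's while closed and turn with the catch.
- catch_hinge (a point): Hinge axis of the catch, 70 mm above the bench, along the manifold's y; behind the lever. The closed tab is 29 mm in front of (-x) and 35 mm above it. Pushing the tab from the front towards +x carries it up, over the hinge and back, about +y.
- purge_lever (a joint): Angle of the purge lever, rad: 0 shut (lever along the manifold's -y), 1.57 fully open at its stop (lever along the manifold's -x, towards the front); fully open counts from 1.35. It turns clockwise seen from above. A spring shuts it: about 4 N at the knob when shut, 7.5 N when open.
- lever_knob (a point): Centre of the upright blue cylindrical knob on the end of the lever: 25 mm diameter, 40 mm high, from 78 to 118 mm above the bench; this point is 98 mm up. The lever is a flat steel bar 18 mm wide, 72 to 78 mm above the bench. The catch is 27 mm from it; all else is 40 mm or more away.
- lever_pivot (a point): Axis of the purge lever (vertical), at the lever's height, 75 mm above the bench. The knob is 95 mm from this axis. Its x, y, z axes are the manifold's.
- bottle_mid (a point): Bystander: middle of a small glass bottle with a blue cap, 56 mm diameter, 115 mm high, standing on the bench to the right of the lever. Leave it.
- spanner_mid (a point): Bystander: middle of a steel spanner 150 mm long, 38 mm wide, 8 mm thick, lying along its x axis on the bench in front of the filters. Leave it.
- spent_filter_mid (a point): Bystander: middle of the spent cartridge (brown filling), 44 mm diameter, 112 mm high, standing on the bench to the front left. Leave it.
Things that resemble listed ones, but are neither listed nor needed, are in the scene too. Leave any purple look-alike of the part that bears spent_filter_mid alone.

How it is judged:
On the way, in this order (a step that is already met when the one before it is completed fails the run):
1. the new filter cartridge is pressed fully home (value of joint new_filter above 0.0125 m), for 0.2 s.
2. the safety catch is flipped over, clear of the lever (value of joint catch above 1.5 rad), for 0.2 s.
3. the purge lever is pulled fully open and held by the fingers (value of joint purge_lever above 1.35 rad and contact force between the fingers and purge_lever above 1 N), for 0.5 s.
At the end, for the whole second after the job is handed in: Purge lever held by the fingers (over 1 N) at 1.35 rad or more of 1.57; catch flipped over by more than 1.5 rad; new filter within 1.5 mm of fully home; bottle, spanner and spent cartridge within 30 mm of where they were, bottle and cartridge upright (30 degrees) (all of step 3 and value of joint catch above 1.5 rad and value of joint new_filter above 0.0125 m and distance of each of bottle_mid, spanner_mid, spent_filter_mid from where it was at the start of the episode below 0.03 m and angle between each of bottle_mid, spent_filter_mid's own z axis and vertical below 0.53 rad); the arm keeps its last pose, push and grip.
It fails at once if the lever is forced against the closed catch (value of joint purge_lever above 0.15 rad and value of joint catch below 0.6 rad).
It fails at once if a bystander is knocked over or pushed away by 30 mm or more (not (distance of each of bottle_mid, spanner_mid, spent_filter_mid from where it was at the start of the episode below 0.03 m and angle between each of bottle_mid, spent_filter_mid's own z axis and vertical below 0.53 rad)).
It also fails if it takes over 51 s, if anything falls off the work surface, if the arm or the gripper's body presses on something with over 40 N, if the wrist force passes 120 N, or if a joint passes its speed limit or range.

ROBOT

A 6-joint arm with a two-finger parallel gripper is mounted at the origin on the work surface. World frame = base frame: x ahead of the robot, y to its left, z up, the work surface at z = 0. Lengths are in m, angles in rad, forces in N, time in s.
With the tool pointing down it reaches from about 0.375 to 0.9 m from the base axis. Payload 3.1 kg.
Tool frame: the origin (TCP) lies midway between the tips of the shut fingers; the grasp point (between the pads) lies robot.grip_point_offset behind it (robot.grip_point_offset is the distance from the TCP to the grasp point, in m); z points along the fingers, y is the direction in which the jaws open and shut (so a half turn about z gives the same grasp; the last joint's range is limited). The gripper opens to 87 mm and grips with 3 to 60 N. Pads are 19 mm wide; open, the fingers measure 117 mm over their backs; the gripper's body (75 mm by 190 mm) begins 51 mm behind the grasp point.
Start: joints at [0.929, 0.527, 1.433, -0, 1.181, -0.178], TCP at [0.279, 0.559, 0.223] pointing down, gripper open.
Joint ranges: [-3.08, 3.08], [-0.75, 2.2], [0.22, 2.44], [-1.43, 4.57], [0, 2.65], [-2.85, 2.85]. Speed limits (rad/s): [2.79, 2.79, 3.14, 3.14, 3.14, 3.14].

INTERFACE

Orientations are given as a unit quaternion [x, y, z, w].
In Python, from rig import robot, cams, hand_in gives the robot as it stands. The module is installed in compiled form; this text tells all that it offers.
- The arm moves only by the tool send_rows, never from a script. Its argument "steps" is one flat list of numbers, 5 for each row, row after row: the finger opening in m, from 0 to 0.087, then the shift along the tool's x, y, z in m, then the turn about the tool's z in rad. A call has 1 to 8 rows; each row is the pose to reach, as a shift and turn from the pose measured when the call began, along the tool's axes at that moment; what a row does not reach only later rows make up. A row lasts 1/8 s, in which the tool goes at most 62.5 mm and 10.7 degrees, less where a joint would pass 70% of its speed; a pose out of reach is approached as far as the arm can. A call with a gripper value outside its range is refused whole. The fingers move at their own pace and stop on an object; "force" is the grip in N (left out, the last holds). Time passes only in rows, so rows that repeat a pose let the fingers close. It gives the time, the measured TCP pose, the force and the opening at its end, in the units of the state.
- robot.get_obs(): the state, without advancing time (a new reading comes with each control period).
- cams.camera(name): name is "side" or "top" or "wrist"; returns a dict with "color" (420x560x3 uint8, red, green, blue), "range_z" (420x560 float32, m along the optical axis (not along the pixel's ray), 0 where there is no reading), "intrinsics" (3x3 intrinsics, pixels), "extrinsics" (4x4, takes a point from camera to world coordinates). Camera axes: x right, y down, z forward; pixel columns grow to the right and rows downward; lengths in m; the calibration is good to about 2 mm. The wrist camera is an equidistant fisheye: a pixel r from the principal point sees the ray r / f radians off the axis. A picture is of the moment at which its call begins.
- hand_in(): hands the job in, once; it reports no verdict.
The state is a dict: "time": time; "q": joint angles; "joint_velocities": joint speeds; "joint_torque": joint torques, N m; "position": TCP position; "tool_rot": TCP orientation; "ft_force": force on the tool from outside, world axes, zero at the start; "moment": the same for the moment, N m; "grip_width": finger opening in m.
Only numpy, scipy, OpenCV 4.12 (cv2) and the standard library are available. Lean on these libraries where they do the work, as an engineer would, in place of code of your own. Each camera call takes 0.05 s, during which the arm holds its last target.

## Working session

There is one attempt and no reset: what is moved stays moved. The work goes in short steps, Python scripts to look and compute and a tool call to move; the robot and the scene stay as the last step left them, time stands still between calls to the robot, and variables do not carry over. Pictures are saved under pics/ and viewed, and the job is handed in when it is done.

Besides the shell and the picture viewer there is one more tool, called after "Request:" by a JSON object that holds its "name" and its "arguments", one argument or row to a line. send_rows: Moves the arm, as the interface text tells. Its arguments: {"type":"object","properties":{"steps":{"type":"array","items":{"type":"number"}},"force":{"type":"number"}},"required":["steps"]}

```bash
mkdir -p pics
cat > h.py <<'E'
import numpy as np, cv2
from rig import robot, cams, hand_in
def grab(n):
    c=cams.camera(n); np.savez(''+n+'.npz',**{k:np.asarray(v) for k,v in c.items()}); return c
def load(n): return dict(np.load(''+n+'.npz'))
def cloud(c):
    K=c['intrinsics'];z=c['range_z'];v,u=np.mgrid[:z.shape[0],:z.shape[1]]
    P=np.stack([(u-K[0,2])/K[0,0]*z,(v-K[1,2])/K[1,1]*z,z],-1)
    E=c['extrinsics'];W=P@E[:3,:3].T+E[:3,3];W[z==0]=np.nan;return W
def save(c,n,s=1.4,crop=None):
    im=c['color'][:,:,::-1]
    if crop: a,b,d,e=crop; im=im[b:e,a:d]
    cv2.imwrite('pics/'+n,cv2.resize(im,None,fx=s,fy=s,interpolation=cv2.INTER_CUBIC))
E
python3 - <<'E'
from h import *
for n in ['top','side']:
    c=grab(n); save(c,n+'1.png'); print(n,c['extrinsics'].round(3).tolist(),c['intrinsics'].tolist())
o=robot.get_obs(); print(o, robot.grip_point_offset)
E
```

```text
top [[-0.155, -0.967, 0.205, 0.33], [-0.988, 0.152, -0.03, 0.02], [-0.002, -0.207, -0.978, 1.091], [0.0, 0.0, 0.0, 1.0]] [[452.3041625847679, 0.0, 284.86911022415177], [0.0, 452.3041625847679, 212.75437273941648], [0.0, 0.0, 1.0]]
side [[-0.993, -0.099, 0.061, 0.471], [-0.116, 0.772, -0.625, 0.653], [0.015, -0.627, -0.779, 0.948], [0.0, 0.0, 0.0, 1.0]] [[468.190522532344, 0.0, 280.49040587447814], [0.0, 468.190522532344, 215.15848846942055], [0.0, 0.0, 1.0]]
{'time': 0.1, 'q': array([ 9.29502421e-01,  5.28381160e-01,  1.43377274e+00, -3.68709889e-06,
        1.18142530e+00, -1.78503408e-01]), 'joint_velocities': array([ 1.24996489e-03, -1.91284043e-03, -5.80932788e-03, -9.95797072e-04,
       -1.56849960e-03, -8.20022520e-05]), 'joint_torque': array([ 2.59441840e-04, -4.40982842e+01, -1.77152646e+01,  6.36080280e-02,
        5.33495634e-02, -3.53501889e-05]), 'position': array([0.27860035, 0.55872507, 0.22166507]), 'tool_rot': array([ 2.29335012e-01,  9.73347043e-01, -9.11670120e-04, -3.94271598e-04]), 'ft_force': array([-0.79864761,  0.45257786,  0.42880464]), 'moment': array([0.05633057, 0.03038566, 0.01571476]), 'grip_width': 0.08702525779134973} 0.0187
```

View pics/top1.png

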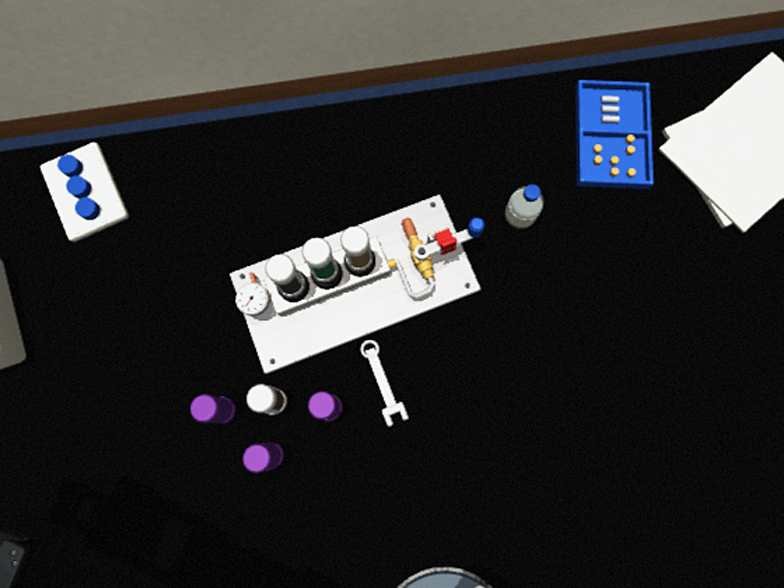

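View pics/side1.png

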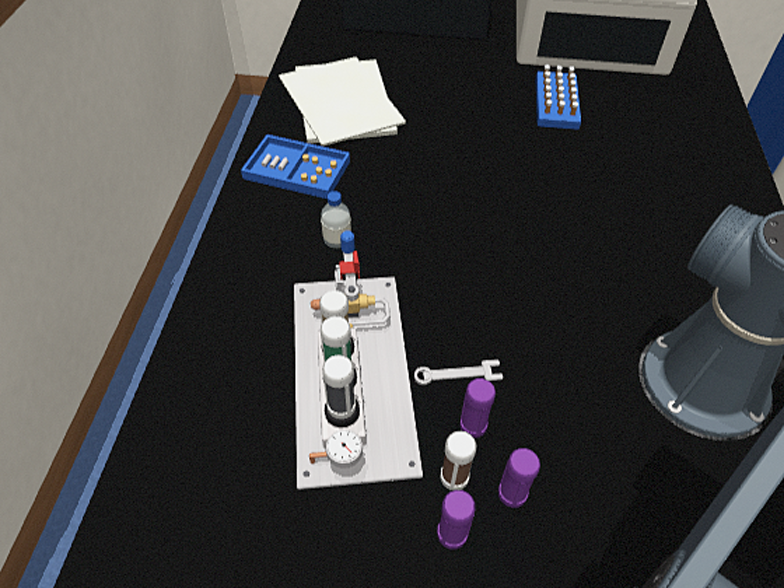

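The manifold is in the middle of the top view. The filters are at (282,265), (320,248) and (356,237), and the middle one is green. The catch is at (445,241), the knob at (477,226) and the bottle at (525,205). Next I'll take close crops and measure.

Run:
```python
from h import *
t=load('top'); s=load('side')
save(t,'topc.png',4,(160,130,360,270)); save(s,'sidec.png',4,(200,150,310,300))
for n,c in (('top',t),('side',s)):
    W=cloud(c); im=c['color'].astype(int); hsv=cv2.cvtColor(c['color'],cv2.COLOR_RGB2HSV)
    H,S,V=[hsv[...,i].astype(int) for i in range(3)]
    Z=W[...,2]
    # regions
    reg=np.zeros(Z.shape,bool)
    if n=='top': reg[130:270,160:360]=1
    else: reg[150:360,200:310]=1
    hi=reg&(Z>0.165)&(Z<0.21)
    nl,lab,st,ce=cv2.connectedComponentsWithStats(hi.astype(np.uint8))
    for i in range(1,nl):
        if st[i,4]>20:
            m=lab==i; print(n,'top',ce[i].round(),st[i,4],np.nanmedian(W[m],0).round(4), np.nanmin(W[m],0).round(3),np.nanmax(W[m],0).round(3))
    for nm,m in (('red',reg&((H<6)|(H>174))&(S>150)&(V>80)),('blue',reg&(H>100)&(H<125)&(S>130)&(V>60))):
        nl,lab,st,ce=cv2.connectedComponentsWithStats(m.astype(np.uint8))
        for i in range(1,nl):
            if st[i,4]>15:
                q=lab==i; print(n,nm,ce[i].round(),st[i,4],np.nanmedian(W[q],0).round(4), np.nanmin(W[q],0).round(3),np.nanmax(W[q],0).round(3))
    # plate
    pl=reg&(Z>0.002)&(Z<0.03)&(S<60)&(V>120)
    print('plate',pl.sum(),np.nanmedian(Z[pl]))
    pts=W[pl][:,:2].astype(np.float32); r=cv2.minAreaRect(pts*1000); print(r)
```

```text
top top [253. 171.] 334 [0.6202 0.0449 0.176 ] [0.6   0.023 0.165] [0.644 0.066 0.181]
top top [226. 180.] 375 [0.6059 0.1023 0.1887] [0.587 0.082 0.168] [0.631 0.124 0.194]
top top [200. 191.] 346 [0.5943 0.1607 0.176 ] [0.574 0.14  0.165] [0.618 0.183 0.181]
top red [318. 171.] 148 [ 0.6199 -0.1003  0.0927] [ 0.606 -0.116  0.077] [ 0.641 -0.086  0.12 ]
top blue [340. 161.] 127 [ 0.632  -0.1507  0.1158] [ 0.623 -0.186 -0.004] [ 0.675 -0.14   0.123]
plate 7551 0.013592850541029211
((559.3418579101562, 49.476348876953125), (270.5988464355469, 402.4186096191406), 12.721217155456543)
side top [239. 229.] 722 [0.6124 0.0938 0.1796] [0.587 0.026 0.165] [0.643 0.126 0.194]
side top [241. 264.] 381 [0.5939 0.167  0.1774] [0.574 0.139 0.165] [0.617 0.185 0.181]
side red [250. 189.] 149 [ 0.6211 -0.0971  0.0938] [ 0.606 -0.223 -0.005] [ 0.659 -0.082  0.122]
side blue [248. 172.] 135 [ 0.6339 -0.1429  0.1106] [ 0.623 -0.272 -0.001] [ 0.655 -0.136  0.123]
plate 7839 0.014860316381622107
((596.0979614257812, -32.196075439453125), (232.45333862304688, 581.4539184570312), 12.603788375854492)
```

```bash
ls pics
```

```text
side1.png
sidec.png
top1.png
topc.png
```

View pics/topc.png

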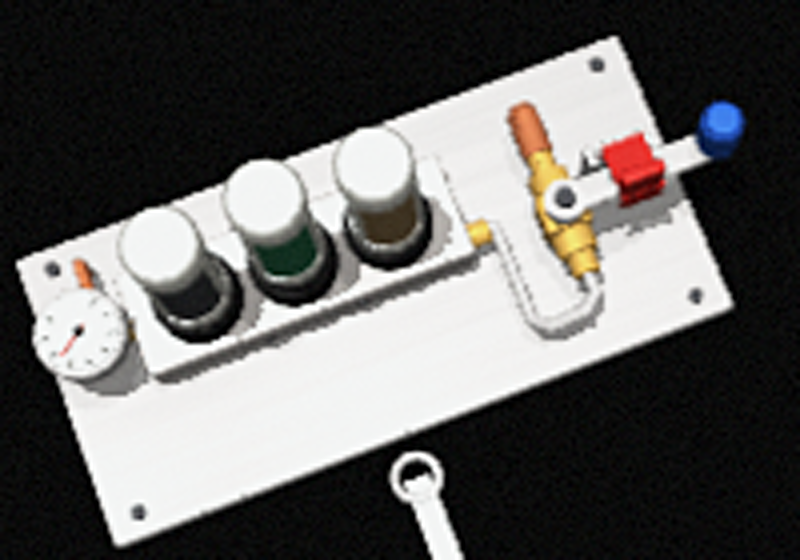

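View pics/sidec.png

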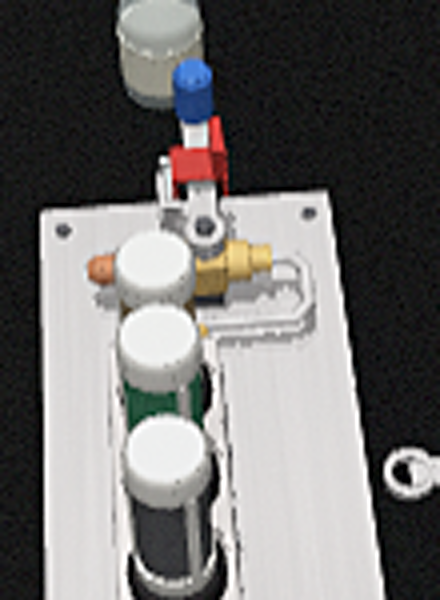

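Run:
```python
from h import *
t=load('top'); W=cloud(t); Z=W[...,2]
tops=[]
for (u,v,z) in ((253,171,.177),(226,180,.189),(200,191,.177)):
    m=np.zeros(Z.shape,bool); m[v-18:v+18,u-14:u+14]=1
    m&=(Z>z-0.006)&(Z<z+0.006)
    p=W[m]; (c,r)=cv2.minEnclosingCircle((p[:,:2]*1000).astype(np.float32)); 
    mid=(np.percentile(p,2,axis=0)+np.percentile(p,98,axis=0))/2
    print(m.sum(),c,r,mid.round(4),np.median(p[:,2])); tops.append(mid)
tops=np.array(tops); d=tops[2]-tops[0]; L=np.hypot(d[0],d[1]); print('L',L,'yaw',np.arctan2(-d[0],d[1]))
yaw=np.arctan2(-d[0],d[1])
R=np.array([[np.cos(yaw),-np.sin(yaw)],[np.sin(yaw),np.cos(yaw)]])
o=tops[:,:2].mean(0)-R@[0.02,0.07]; print('origin',o)
hsv=cv2.cvtColor(t['color'],cv2.COLOR_RGB2HSV);H,S,V=[hsv[...,i].astype(int) for i in range(3)]
for nm,m in (('red',((H<6)|(H>174))&(S>150)),('blue',(H>100)&(H<125)&(S>130))):
    for zz in ((.108,.125),(.085,.096),(.076,.084)):
        q=m&(Z>zz[0])&(Z<zz[1]); q[:,:290]=0;q[:,352:]=0; q[:140]=0;q[200:]=0
        if q.sum()>3:
            l=(W[q][:,:2]-o)@R; print(nm,zz,q.sum(),np.percentile(l,[3,50,97],axis=0).round(4).tolist(),np.median(W[q],0).round(4))
# bottle,
```

```text
318 (622.1167602539062, 44.51603317260742) 22.049123764038086 [0.621  0.045  0.1762] 0.17610953075489832
334 (609.1898193359375, 103.10100555419922) 22.305891036987305 [0.6083 0.1032 0.1883] 0.18900322126683022
331 (595.63623046875, 161.5057373046875) 22.352092742919922 [0.5955 0.1615 0.1757] 0.17619404850106046
L 0.11921857129485165 yaw 0.21538002850901192
origin [0.603688   0.03055894]
red (0.108, 0.125) 46 [[-0.0229, -0.1436], [-0.0199, -0.1316], [-0.0152, -0.1197]] [ 0.6122 -0.1023  0.116 ]
red (0.085, 0.096) 100 [[-0.0242, -0.1439], [-0.0039, -0.1319], [0.0068, -0.1197]] [ 0.6287 -0.0991  0.0917]
red (0.076, 0.084) 7 [[-0.0244, -0.1415], [-0.0241, -0.1328], [-0.0232, -0.1234]] [ 0.6088 -0.1044  0.0786]
blue (0.108, 0.125) 97 [[-0.0188, -0.1952], [-0.0096, -0.1837], [0.0017, -0.1739]] [ 0.6339 -0.1507  0.117 ]
blue (0.085, 0.096) 12 [[-0.0198, -0.1913], [-0.0183, -0.1815], [-0.0129, -0.1741]] [ 0.6247 -0.1508  0.0905]
```

The filter at top-view pixel (226,180), (320,248) in the enlarged view, is the new one: it has green filling and its top is at 0.189 m, against 0.176 m for the other two. The look-alikes I ruled out are the spent filter at (266,400) and the purple ones at (212,408), (262,457) and (323,405). For the knob, the only other blue parts are the bottle cap at (532,192) and the blue caps at (78,187). A helper will convert world targets to tool shifts.

```bash
cat >> h.py <<'E'
from scipy.spatial.transform import Rotation as Ro
YAW=0.2154; O=np.array([0.6037,0.0306])
def loc(x,y):
    c,s=np.cos(YAW),np.sin(YAW); return O+np.array([c*x-s*y,s*x+c*y])
def sh(target,jaw=None):
    o=robot.get_obs(); R=Ro.from_quat(o['tool_rot']).as_matrix()
    d=R.T@(np.asarray(target)-o['position']); ja=np.arctan2(R[1,1],R[0,1])
    t=None if jaw is None else (ja-jaw)
    print('shift',d.round(4),'turn',t,'jaw',ja.round(3)); print('pos',o['position'].round(4),'t',o['time'],'F',o['ft_force'].round(1),'w',round(o['grip_width'],4),'q6',o['q'][5].round(2))
E
python3 - <<'E'
from h import *
print(loc(.02,.07),loc(-.0085,-.1845)); sh([.609,.103,.200],YAW)
E
```

```text
[0.60827615 0.10325713] [ 0.63483112 -0.15145316]
shift [-0.4991 -0.2602  0.022 ] turn 0.8926075736270034 jaw 1.108
pos [0.2786 0.5587 0.2217] t 0.1 F [-0.8  0.5  0.4] w 0.087 q6 -0.18
```

Request:
{"name": "send_rows", "arguments": {
  "steps": [0.0, -0.05, -0.026, 0, 0.1, 0.0, -0.1, -0.052, 0, 0.2, 0.0, -0.15, -0.078, 0, 0.3, 0.0, -0.2, -0.104, 0, 0.4, 0.0, -0.25, -0.13, 0, 0.5, 0.0, -0.3, -0.156, 0, 0.6, 0.0, -0.35, -0.182, 0, 0.7, 0.0, -0.4, -0.208, 0, 0.8],
  "force": 30
}}

```text
time: 1.1
position: [0.5443, 0.1924, 0.2216]
tool_rot: [0.592, 0.806, -0.001, -0.0]
ft_force: [-0.3, 1.3, 0.2]
grip_width: 0.015
```

Run:
```python
from h import *
sh([.609,.103,.200],YAW)
```

```text
shift [-0.1047  0.035   0.0216] turn 0.08913321105764097 jaw 0.305
pos [0.5443 0.1924 0.2216] t 1.1 F [-0.3  1.3  0.2] w 0.015 q6 -0.16
```

Request:
{"name": "send_rows", "arguments": {
  "steps": [0.0, -0.04, 0.013, 0, 0.04, 0.0, -0.075, 0.025, 0.005, 0.09, 0.0, -0.105, 0.035, 0.01, 0.09, 0.0, -0.105, 0.035, 0.015, 0.09, 0.0, -0.105, 0.035, 0.02, 0.09, 0.0, -0.105, 0.035, 0.022, 0.09, 0.0, -0.105, 0.035, 0.022, 0.09]
}}

```text
time: 1.98
position: [0.6085, 0.1036, 0.1995]
tool_rot: [0.627, 0.779, -0.001, -0.001]
ft_force: [0.3, 0.2, 0.3]
grip_width: 0.0006
```

Run:
```python
from h import *
sh([.609,.103,.175],YAW)
c=grab('wrist'); save(c,'w1.png'); c=grab('side'); save(c,'side2.png',4,(180,180,340,330))
```

```text
shift [-0.0007  0.0004  0.0245] turn 0.0005248404969812603 jaw 0.216
pos [0.6085 0.1036 0.1995] t 1.975 F [0.3 0.2 0.3] w 0.0006 q6 -0.23
```

View pics/side2.png

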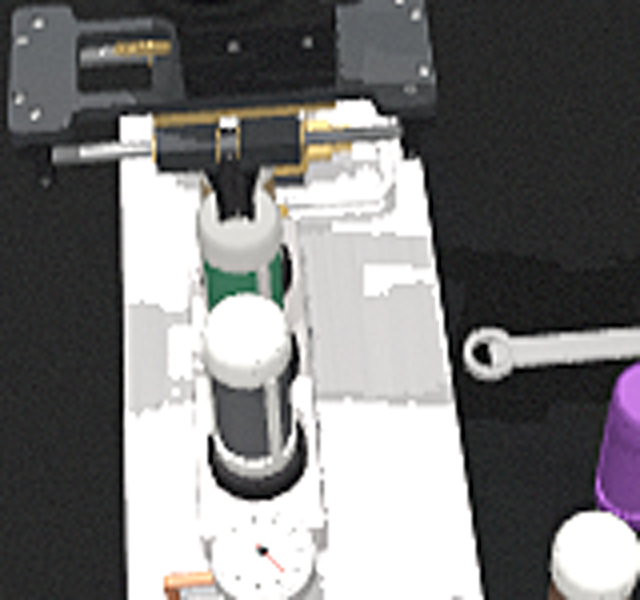

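The shut fingers at (235,190) are just above the centre of the green filter's cap. Now I'll press slowly.

Request:
{"name": "send_rows", "arguments": {
  "steps": [0.0, 0, 0, 0.006, 0, 0.0, 0, 0, 0.01, 0, 0.0, 0, 0, 0.013, 0, 0.0, 0, 0, 0.015, 0, 0.0, 0, 0, 0.017, 0, 0.0, 0, 0, 0.019, 0, 0.0, 0, 0, 0.021, 0, 0.0, 0, 0, 0.022, 0]
}}

```text
time: 3.08
position: [0.6087, 0.1036, 0.1787]
tool_rot: [0.627, 0.779, -0.001, -0.0]
ft_force: [-1.5, 0.5, 5.8]
grip_width: 0.0003
```

Request:
{"name": "send_rows", "arguments": {
  "steps": [0.0, 0, 0, 0.0015, 0, 0.0, 0, 0, 0.003, 0, 0.0, 0, 0, 0.0035, 0, 0.0, 0, 0, 0.0035, 0]
}}

```text
time: 3.58
position: [0.6088, 0.1036, 0.1774]
tool_rot: [0.627, 0.779, -0.001, 0.0]
ft_force: [-3.9, 0.3, 11.8]
grip_width: 0.0006
```

Request:
{"name": "send_rows", "arguments": {
  "steps": [0.0, 0, 0, 0.003, 0, 0.0, 0, 0, 0.005, 0, 0.0, 0, 0, 0.005, 0, 0.0, 0, 0, 0.005, 0]
}}

```text
time: 4.08
position: [0.6089, 0.1036, 0.1773]
tool_rot: [0.627, 0.779, -0.0, 0.001]
ft_force: [-7.9, -0.8, 24.3]
grip_width: 0.0007
```

Hard stop at 0.1773: the force rose to 24 N with no movement. Retreating to check.

Request:
{"name": "send_rows", "arguments": {
  "steps": [0.0, 0, 0, -0.02, 0, 0.0, 0, 0, -0.05, 0, 0.0, 0, 0, -0.05, 0]
}}

```text
time: 4.45
position: [0.6105, 0.1036, 0.2296]
tool_rot: [0.627, 0.779, 0.002, 0.003]
ft_force: [0.8, -0.9, -1.0]
grip_width: 0.0006
```

Run:
```python
from h import *
p=loc(-.055,-.132); print(p); sh([*p,.2],YAW); sh([*p,.1],YAW)
c=grab('side'); save(c,'side3.png',4,(180,180,340,330)); W=cloud(c)
for (u,v) in ((239,232),(241,262)):
    a=W[v-8:v+8,u-6:u+6].reshape(-1,3); print(np.nanpercentile(a[:,2],[50,80,95]).round(4))
```

```text
[ 0.57818444 -0.11010521]
shift [-0.2018 -0.0776  0.0297] turn 0.0004940615200523524 jaw 0.216
pos [0.6105 0.1036 0.2296] t 4.45 F [ 0.8 -0.9 -1. ] w 0.0006 q6 -0.23
shift [-0.2014 -0.0783  0.1297] turn 0.0004940615200523524 jaw 0.216
pos [0.6105 0.1036 0.2296] t 4.45 F [ 0.8 -0.9 -1. ] w 0.0006 q6 -0.23
[0.1771 0.1791 0.2347]
[0.1779 0.179  0.18  ]
```

View pics/side3.png

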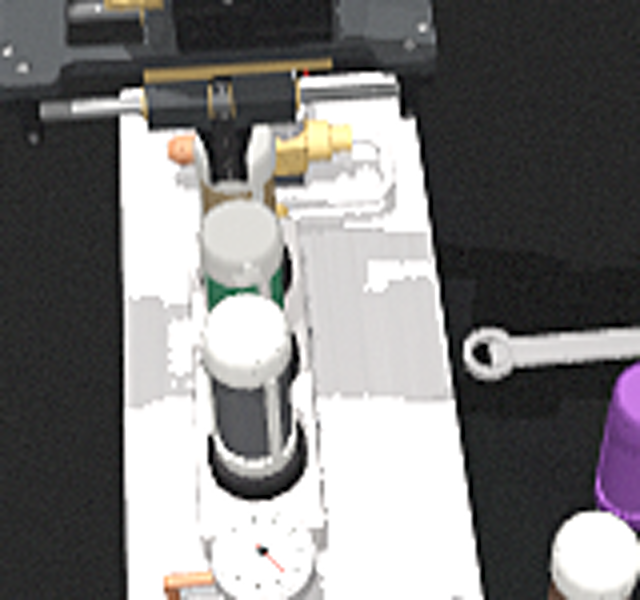

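The green filter top at (242,230) is now at 0.177, level with its neighbours. Next I'll move in front of the catch tab.

Request:
{"name": "send_rows", "arguments": {
  "steps": [0.0, -0.05, -0.02, 0, 0, 0.0, -0.1, -0.04, 0, 0, 0.0, -0.15, -0.06, 0, 0, 0.0, -0.2, -0.078, 0.02, 0, 0.0, -0.2, -0.078, 0.05, 0, 0.0, -0.2, -0.078, 0.08, 0, 0.0, -0.2, -0.078, 0.1, 0, 0.0, -0.2, -0.078, 0.1, 0]
}}

```text
time: 5.5
position: [0.5738, -0.1078, 0.1249]
tool_rot: [0.627, 0.779, -0.001, -0.002]
ft_force: [0.2, 0.4, 0.5]
grip_width: 0.0004
```

Run:
```python
from h import *
p=loc(-.055,-.132); sh([*p,.1],YAW)
c=grab('side'); save(c,'side4.png',4,(190,130,330,270))
c=grab('top'); save(c,'top4.png',4,(230,120,400,260))
```

```text
shift [-0.0032  0.0038  0.0249] turn 0.00021745033026041027 jaw 0.216
pos [ 0.5738 -0.1078  0.1249] t 5.5 F [0.2 0.4 0.5] w 0.0004 q6 -0.59
```

View pics/side4.png

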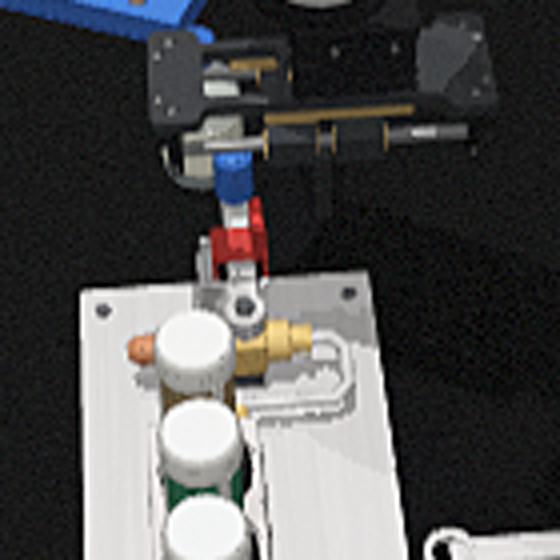

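View pics/top4.png

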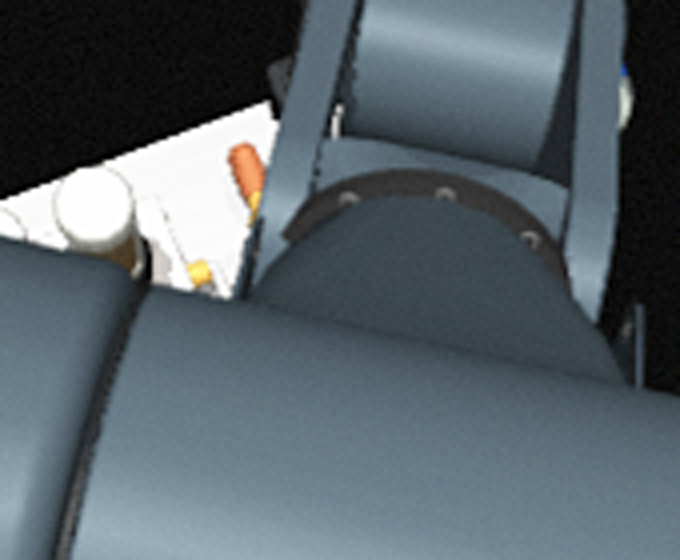

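The side view shows the fingers at (320,190), in front of the tab at (258,215). Lowering to 0.10.

Request:
{"name": "send_rows", "arguments": {
  "steps": [0.0, -0.003, 0.002, 0.012, 0, 0.0, -0.003, 0.004, 0.025, 0, 0.0, -0.003, 0.004, 0.025, 0, 0.0, -0.003, 0.004, 0.025, 0]
}}

```text
time: 6.1
position: [0.5806, -0.1105, 0.1023]
tool_rot: [0.627, 0.779, 0.0, 0.001]
ft_force: [1.1, 0.1, 0.7]
grip_width: 0.0005
```

Request:
{"name": "send_rows", "arguments": {
  "steps": [0.0, 0, 0.01, 0, 0, 0.0, 0, 0.018, 0, 0, 0.0, 0, 0.025, -0.002, 0, 0.0, 0, 0.032, -0.004, 0, 0.0, 0, 0.038, -0.006, 0, 0.0, 0, 0.044, -0.008, 0, 0.0, 0, 0.048, -0.008, 0, 0.0, 0, 0.048, -0.008, 0]
}}

```text
time: 7.1
position: [0.6288, -0.1002, 0.111]
tool_rot: [0.627, 0.779, 0.001, 0.002]
ft_force: [-0.3, 0.3, 1.8]
grip_width: 0.0006
```

Run:
```python
from h import *
p=loc(-.005,-.132); sh([*p,.11],YAW)
c=grab('side'); save(c,'side5.png',4,(190,130,330,270))
```

```text
shift [ 0.0011 -0.0015  0.001 ] turn 0.0007570414435215111 jaw 0.216
pos [ 0.6288 -0.1002  0.111 ] t 7.1 F [-0.3  0.3  1.8] w 0.0006 q6 -0.55
```

View pics/side5.png

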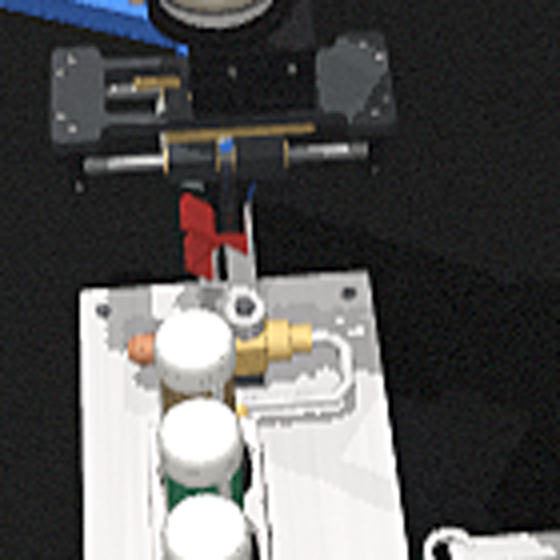

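The red tab is now at (197,215) and clearly swung back. I'll push a little farther so that it falls over, then back off.

Request:
{"name": "send_rows", "arguments": {
  "steps": [0.0, 0, 0.007, -0.002, 0, 0.0, 0, 0.014, -0.004, 0, 0.0, 0, 0.02, -0.006, 0, 0.0, 0, 0.02, -0.006, 0, 0.0, 0, 0.02, -0.08, 0, 0.0, 0, 0.0, -0.08, 0, 0.0, 0, 0.0, -0.08, 0]
}}

```text
time: 8.02
position: [0.6275, -0.1003, 0.1919]
tool_rot: [0.627, 0.779, 0.001, 0.002]
ft_force: [-0.6, -0.6, -0.4]
grip_width: 0.0005
```

Run:
```python
from h import *
p=loc(-.0085,-.1845); sh([*p,.16],YAW)
c=grab('side'); save(c,'side6.png',4,(190,130,330,270))
W=cloud(c);hsv=cv2.cvtColor(c['color'],cv2.COLOR_RGB2HSV);H,S,V=[hsv[...,i].astype(int) for i in range(3)]
q=((H<6)|(H>174))&(S>150)&(W[...,2]>.03)&(W[...,2]<.2); q[:,:230]=0;q[:,300:]=0;q[:150]=0;q[230:]=0
cth,s=np.cos(YAW),np.sin(YAW)
l=(W[q][:,:2]-O)@np.array([[cth,-s],[s,cth]]); print(q.sum(),np.percentile(np.c_[l,W[q][:,2]],[3,50,97],axis=0).round(3))
```

```text
shift [-0.0514 -0.0039  0.032 ] turn 9.905362137579976e-05 jaw 0.215
pos [ 0.6275 -0.1003  0.1919] t 8.025 F [-0.6 -0.6 -0.4] w 0.0005 q6 -0.55
173 [[ 0.009 -0.143  0.073]
 [ 0.023 -0.129  0.105]
 [ 0.038 -0.117  0.109]]
```

View pics/side6.png

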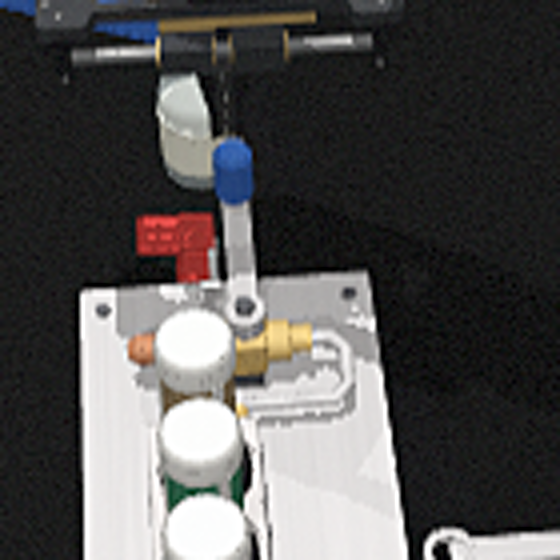

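The catch lies fully back, with its tab at (160,232), about 28 mm behind the hinge. The knob is free at (234,170). Next I'll open the fingers to 45 mm and move over the knob.

Request:
{"name": "send_rows", "arguments": {
  "steps": [0.045, -0.025, -0.002, 0, 0, 0.045, -0.051, -0.004, 0.02, 0, 0.045, -0.051, -0.004, 0.03, 0, 0.045, -0.051, -0.004, 0.03, 0, 0.045, -0.051, -0.004, 0.03, 0]
}}

```text
time: 8.7
position: [0.6346, -0.1505, 0.1603]
tool_rot: [0.627, 0.779, 0.001, 0.001]
ft_force: [0.1, -0.9, 0.6]
grip_width: 0.0407
```

Run:
```python
from h import *
p=loc(-.0085,-.1845); sh([*p,.085],YAW)
c=grab('wrist'); save(c,'w7.png',1.4)
c=grab('side'); save(c,'side7.png',4,(190,130,330,270))
```

```text
shift [-0.0009 -0.0001  0.0753] turn 0.0003335752679175241 jaw 0.216
pos [ 0.6346 -0.1505  0.1603] t 8.7 F [ 0.1 -0.9  0.6] w 0.0407 q6 -0.62
```

View pics/w7.png

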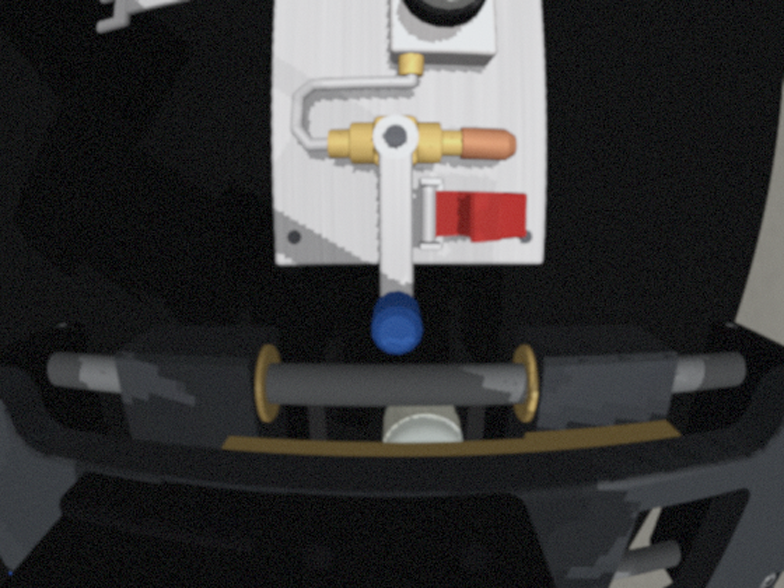

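View pics/side7.png

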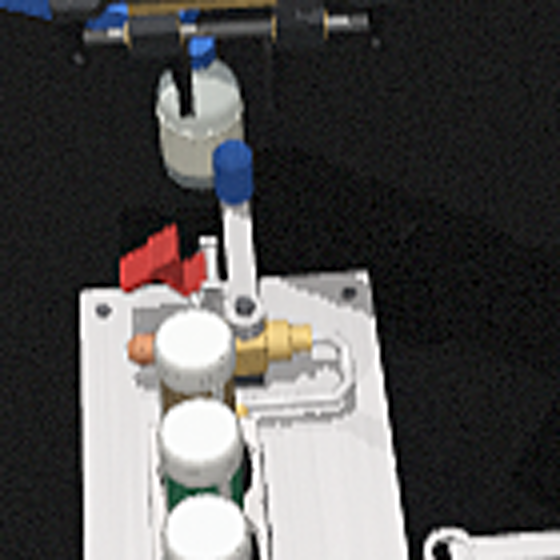

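Run:
```python
from h import *
c=load('wrist');E=c['extrinsics'];K=c['intrinsics']
def pr(P):
    p=E[:3,:3].T@(np.asarray(P)-E[:3,3]); r=np.hypot(p[0],p[1]); th=np.arctan2(r,p[2]); return np.array([K[0,2]+K[0,0]*th*p[0]/r,K[1,2]+K[1,1]*th*p[1]/r])*1.4
k=loc(-.0085,-.1845); print('knob top',pr([*k,.118]),'bottom',pr([*k,.078]),'tcp',pr([*k,.16])); print('pivot',pr([*loc(-.0085,-.0895),.08]))
for a in range(4):
    w=a*np.pi/2; print(pr([*(loc(-.0085+.0125*np.cos(w),-.1845+.0125*np.sin(w))),.118]))
```

```text
knob top [395.59368747 329.49148157] bottom [395.42887206 307.32241754] tcp [395.84488639 363.08866176]
pivot [395.70636333 133.34868788]
[422.01455906 329.47394402]
[395.63322675 303.91727741]
[369.16479136 329.43729993]
[395.55590456 354.16702921]
```

The predicted knob outline (369–422, bottom edge at 354) matches the picture to within 2 px. Descending to z = 0.085 and gripping.

Request:
{"name": "send_rows", "arguments": {
  "steps": [0.045, -0.001, 0, 0.02, 0, 0.045, -0.001, 0, 0.04, 0, 0.045, -0.001, 0, 0.06, 0, 0.045, -0.001, 0, 0.072, 0, 0.045, -0.001, 0, 0.074, 0, 0.045, -0.001, 0, 0.074, 0]
}}

```text
time: 9.55
position: [0.636, -0.1515, 0.0878]
tool_rot: [0.627, 0.779, 0.001, 0.003]
ft_force: [-0.1, 0.4, 0.4]
grip_width: 0.0449
```

Request:
{"name": "send_rows", "arguments": {
  "steps": [0.0, 0, 0, 0, 0, 0.0, 0, 0, 0, 0, 0.0, 0, 0, 0, 0, 0.0, 0, 0, 0, 0, 0.0, 0, 0, 0, 0, 0.0, 0, 0, 0, 0],
  "force": 25
}}

```text
time: 10.3
position: [0.6354, -0.1518, 0.0882]
tool_rot: [0.626, 0.779, 0.0, 0.002]
ft_force: [-3.7, -1.8, 4.8]
grip_width: 0.0246
```

Run:
```python
from h import *
pv=np.array([-.0085,-.0895])
o=robot.get_obs(); R=Ro.from_quat(o['tool_rot']).as_matrix(); print(R.round(3).tolist())
c,s=np.cos(YAW),np.sin(YAW); L=(o['position'][:2]-O)@np.array([[c,-s],[s,c]]); print('local',L)
sh(o['position'])
for th in np.arange(0.2,1.61,.1):
    l=pv+(.095)*np.array([-np.sin(th),-np.cos(th)])
    d=np.array([*loc(*l),o['position'][2]])-np.array([*loc(-.0085,-.1845),o['position'][2]])
    print(round(th,2),(R.T@d).round(4))
```

```text
[[-0.215, 0.977, 0.004], [0.977, 0.215, -0.002], [-0.003, 0.004, -1.0]]
local [-0.00801309 -0.18494734]
shift [0. 0. 0.] turn None jaw 0.217
pos [ 0.6354 -0.1518  0.0882] t 10.3 F [-3.7 -1.8  4.8] w 0.0246 q6 -0.62
0.2 [ 0.0019 -0.0189 -0.0001]
0.3 [ 0.0043 -0.0281 -0.0001]
0.4 [ 0.0075 -0.037  -0.0002]
0.5 [ 0.0117 -0.0455 -0.0002]
0.6 [ 0.0167 -0.0536 -0.0002]
0.7 [ 0.0224 -0.0612 -0.0003]
0.8 [ 0.0289 -0.0681 -0.0003]
0.9 [ 0.036  -0.0744 -0.0004]
1.0 [ 0.0438 -0.0799 -0.0004]
1.1 [ 0.052  -0.0846 -0.0005]
1.2 [ 0.0607 -0.0885 -0.0005]
1.3 [ 0.0697 -0.0914 -0.0006]
1.4 [ 0.079  -0.0935 -0.0006]
1.5 [ 0.0884 -0.0946 -0.0006]
1.6 [ 0.0979 -0.0948 -0.0007]
```

Gripped, opening 24.6 mm against the 25 mm knob. Now I'll follow the arc, turning with the lever.

Request:
{"name": "send_rows", "arguments": {
  "steps": [0.0, 0.0005, -0.0095, 0, 0.1, 0.0, 0.002, -0.019, 0, 0.2, 0.0, 0.0043, -0.028, 0, 0.3, 0.0, 0.0075, -0.037, 0, 0.4, 0.0, 0.0117, -0.0455, 0, 0.5, 0.0, 0.0167, -0.0536, 0, 0.6, 0.0, 0.0224, -0.0612, 0, 0.7, 0.0, 0.029, -0.068, 0, 0.8],
  "force": 35
}}

```text
time: 11.3
position: [0.5643, -0.1396, 0.0882]
tool_rot: [0.881, 0.473, 0.002, 0.004]
ft_force: [0.4, -3.7, 1.9]
grip_width: 0.024
```

```bash
cat > arc.py <<'E'
from h import *
pv=np.array([-.0085,-.0895]); o=robot.get_obs(); R=Ro.from_quat(o['tool_rot']).as_matrix()
c,s=np.cos(YAW),np.sin(YAW); L=(o['position'][:2]-O)@np.array([[c,-s],[s,c]]); d=L-pv
ja=np.arctan2(R[1,1],R[0,1]); print('lever angle',np.arctan2(-d[0],-d[1]),'radius',np.hypot(*d),'tool turn',YAW-ja)
sh(o['position'])
for th in np.arange(0.8,1.61,.1):
    l=pv+.095*np.array([-np.sin(th),-np.cos(th)]); print(round(th,2),(R.T@(np.array([*loc(*l),.088])-o['position'])).round(4),'turn',(th-(YAW-ja)).round(3))
E
python3 arc.py
```

```text
lever angle 0.7702408342737782 radius 0.09526895018285382 tool turn 0.8001344857856346
shift [0. 0. 0.] turn None jaw -0.585
pos [ 0.5643 -0.1396  0.0882] t 11.3 F [ 0.4 -3.7  1.9] w 0.024 q6 0.15
0.8 [ 0.0002 -0.0028  0.0002] turn -0.0
0.9 [ 0.0007 -0.0123  0.0001] turn 0.1
1.0 [ 0.0021 -0.0217  0.    ] turn 0.2
1.1 [ 0.0045 -0.0309 -0.0001] turn 0.3
1.2 [ 0.0077 -0.0398 -0.0002] turn 0.4
1.3 [ 0.0118 -0.0484 -0.0003] turn 0.5
1.4 [ 0.0168 -0.0565 -0.0003] turn 0.6
1.5 [ 0.0226 -0.064  -0.0004] turn 0.7
1.6 [ 0.029  -0.071  -0.0005] turn 0.8
```

Request:
{"name": "send_rows", "arguments": {
  "steps": [0.0, 0.0007, -0.0123, 0, 0.1, 0.0, 0.002, -0.0217, 0, 0.2, 0.0, 0.0045, -0.031, 0, 0.3, 0.0, 0.0077, -0.04, 0, 0.4, 0.0, 0.0118, -0.0484, 0, 0.5, 0.0, 0.0168, -0.0565, 0, 0.6, 0.0, 0.0225, -0.064, 0, 0.7, 0.0, 0.0255, -0.068, 0, 0.73]
}}

```text
time: 12.3
position: [0.5234, -0.0832, 0.0882]
tool_rot: [0.992, 0.127, 0.005, 0.006]
ft_force: [-1.9, -11.5, 2.6]
grip_width: 0.0244
```

Request:
{"name": "send_rows", "arguments": {
  "steps": [0.0, 0, -0.001, 0, 0, 0.0, 0, -0.001, 0, 0, 0.0, 0, -0.001, 0, 0]
}}

```text
time: 12.68
position: [0.5237, -0.0841, 0.0882]
tool_rot: [0.992, 0.127, 0.006, 0.007]
ft_force: [-3.4, -8.1, 2.0]
grip_width: 0.024
```

```bash
python3 arc.py | head -3
python3 - <<'E'
from h import *
c=grab('side'); save(c,'side8.png',4,(190,150,350,300)); c=grab('wrist'); save(c,'w8.png')
E
```

```text
lever angle 1.5128617067616812 radius 0.09436159899901089 tool turn 1.5307230124779334
shift [0. 0. 0.] turn None jaw -1.315
pos [ 0.5237 -0.0841  0.0882] t 12.675 F [-3.4 -8.1  2. ] w 0.024 q6 0.96
```

View pics/side8.png

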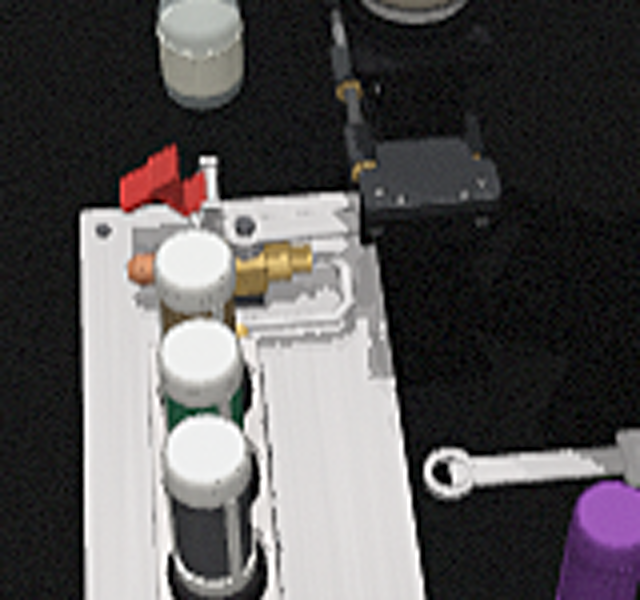

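View pics/w8.png

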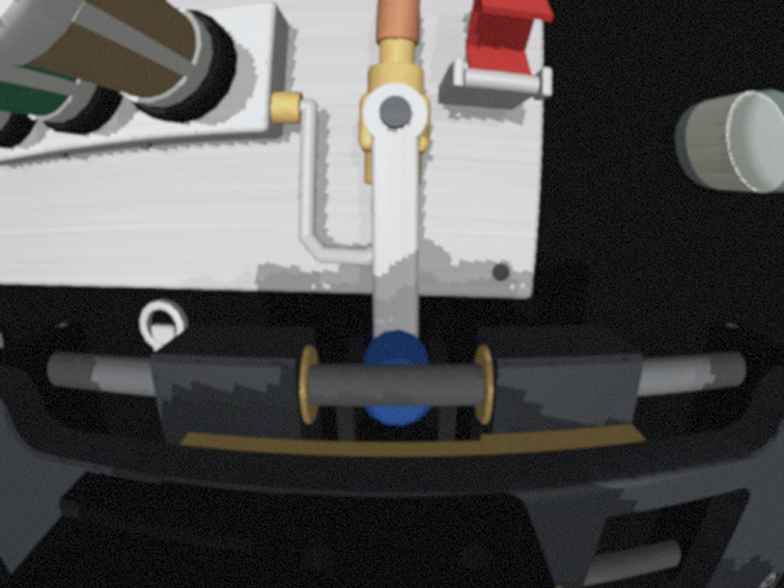

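The wrist view shows the lever pointing to the front and the knob at (397,380) between the fingers. The red catch lies back at (505,40) and the bottle at (735,140) is undisturbed. I'll hold for half a second, then check once more.

Request:
{"name": "send_rows", "arguments": {
  "steps": [0.0, 0, -0.001, 0, 0, 0.0, 0, -0.001, 0, 0, 0.0, 0, -0.001, 0, 0, 0.0, 0, -0.001, 0, 0, 0.0, 0, -0.001, 0, 0]
}}

```text
time: 13.4
position: [0.5238, -0.0848, 0.0882]
tool_rot: [0.992, 0.128, 0.006, 0.008]
ft_force: [-2.5, -7.3, 0.9]
grip_width: 0.0239
```

```bash
python3 arc.py | head -3; python3 -c "
from rig import hand_in
print(hand_in())"
```

```text
lever angle 1.5058211580212393 radius 0.09437502240711207 tool turn 1.5301995270731221
shift [0. 0. 0.] turn None jaw -1.315
pos [ 0.5238 -0.0848  0.0882] t 13.4 F [-2.5 -7.3  0.9] w 0.0239 q6 0.96
the job is handed in; nothing more can be done
None
```

All three steps are done and the job is handed in at 13.4 s, with the lever still held open; `hand_in()` gives no verdict.

- **New filter:** I pressed the new (green, middle) cartridge down to a hard stop. The force reached 24 N with no further movement. Its top now measures 0.177 m, level with its neighbours.
- **Catch:** I pushed the red catch over from the front. It lies fully back in the last pictures.
- **Purge lever:** I gripped the blue knob and pulled it round to about 1.51 rad, against the 1.35 needed. The fingers read 24 mm on the 25 mm knob and the wrist force is about 7.5 N, which fits the spring. The angle comes from the tool position and my measured pivot, because the joint itself is not reported.
- **Bystanders:** the bottle and the spanner looked undisturbed in the last pictures. The spent cartridge was not in those views, but no move went near it at its height after the start. I did not re-measure their positions.

No check failed or disagreed.

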